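# Slide a chip case under the inspection camera and bolt it in

## Task

Draw back the sliding bolt of the low inspection stand, then slide the flat chip case along the base plate into the stand's lane and under the camera bridge until it is fully home against the stop. Then slide the bolt fully shut behind it, so that the case is locked in. Keep the case flat on the base plate all the way, do not lift or tip it, and leave the reel, the tin and the dish where they are.

Things in the scene. Friction and masses are not known exactly. Their poses are not given: they have to be found in the camera images.
- stand: Low inspection stand, fixed: a grey base plate, x -330 to +30, y -150 to +130 mm, top 12 mm above the bench, on which all else stands. Origin: on the bench, under mid-face of the end stop. x: the way in, to the stop; y across; z up. Two aluminium rails along x, -128 mm to 0, 94 mm apart inside, 12 thick, 14 high above the plate like the stop, form a lane open to -x, its floor the plate.
- mouth (a point): Middle of the lane's mouth, on the base plate, at x=-166 mm of the stand, same axes. From the rails' ends at x=-128 mm two lead-ins as high as the rails flare out by 29 degrees each, to about 138 mm apart here.
- bridge (a point): Middle of the front edge of the dark bridge plate over the lane, on its underside, 34 mm above the base plate (stand x=-62 mm), same axes as the stand. It spans the lane from here to x=+4 mm, its top 41 mm above the base plate; a round black camera head, 34 mm wide, centred at x=-40 mm, rises to 70 mm.
- home (a point): Point on the base plate in the lane's middle, 44 mm before the stop: the middle of the case is here when it is fully home. Same axes as the stand. The front two thirds of the case are then under the bridge, and 26 mm of it still show.
- chip_case: Flat square gilt case with a window lid, shut, loose, about 0.14 kg. Solid outline x -45 to +43, y -44 to +44 mm from its origin (centre of its underside), sides 21 mm high; a hinge and a tab stick out 3 mm along its x. Too wide to grasp. It starts on the base plate outside the mouth, up to 35 mm off the lane's line; its y axis points within 25 degrees of the stand's x axis.
- bolt (a joint): Slide bolt, in m. 0 = fully shut: its 11 mm square bar, 5 to 17 mm above the base plate at x=-104 to -92 mm of the stand, reaches 38 mm into the lane, 4 mm behind a case that is home. It grows as the bolt is drawn to the stand's -y; 0.038: nose level with the rail; 0.044: fully drawn, end of travel. Friction about 1.5 N, stays where it is left.
- knob (a point): Top centre of the bolt's upright steel knob, 48 mm above the base plate: a round post of 12 mm diameter, its top 10 mm a 15 mm head, standing free above the 20 mm high housing outside the -y rail (x -115 to -81, y to -143 mm). Pinch or push it. In the stand's frame at x=-98 mm, y=-76 mm minus the bolt's value. Same axes as the stand.
- solder_spool: Bystander on the base plate: grey solder reel standing on its flange, 60 mm diameter, 34 mm high; origin at centre of underside.
- paste_tin: Bystander on the base plate: round foil tin with a lid, 57 mm diameter, 68 mm high; origin at centre of underside.
- flux_dish: Bystander on the base plate: small white oval dish, 36 x 62 mm, 14 mm high; origin at centre of underside.

How it is judged (in metres and radians):
On the way, in this order (a step that is already met when the one before it is completed fails the run):
1. the bolt is drawn back out of the lane (value of joint bolt above 0.036 m), for 0.1 s.
2. the case is home against the stop, under the bridge (x of chip_case in the frame of stand between -0.049 and -0.038 m and y of chip_case in the frame of stand between -0.008 and 0.008 m and height (world z) of chip_case below 0.016 m and angle between chip_case's own z axis and vertical below 0.04 rad), for 0.2 s.
3. the bolt is shut behind the case (value of joint bolt below 0.006 m), for 0.2 s.
At the end, for the whole second after the job is handed in: The case lies flat on the base plate in the lane, within 5 mm of the stop and 8 mm of the lane's middle, at rest, and the bolt is shut to within 6 mm of its end (all of step 2 and value of joint bolt below 0.006 m and linear speed of chip_case below 0.01 m/s); the robot touches nothing.
It fails at once if the case is lifted or tipped (20 mm off the plate, or 0.25 rad) (height (world z) of chip_case above 0.032 m or angle between chip_case's own z axis and vertical above 0.25 rad).
It fails at once if the reel, tin or dish is shifted by more than 20 mm or tipped (distance of any of solder_spool, paste_tin, flux_dish from where it was at the start of the episode above 0.02 m or angle between any of solder_spool, paste_tin, flux_dish's own z axis and vertical above 0.3 rad).
It also fails if it takes over 72 s, if anything falls off the work surface, if the arm or the gripper's body presses on something with over 40 N, if the wrist force passes 120 N, or if a joint passes its speed limit or range.

## Robot

A 6-joint arm with a two-finger parallel gripper is mounted at the origin on a cart in front of the work surface, level with it; the furniture and walls round the work are solid. World frame = base frame: x ahead of the robot, y to its left, z up, the work surface at z = 0. Lengths are in mm, angles in rad, forces in N, time in s.
With the tool pointing down it reaches from about 425 to 1125 mm from the base axis. Payload 14.9 kg.
Tool frame: the origin (TCP) lies at the very end of the fingers, on their centre line; the grasp point (between the pads) lies 19 mm behind it; z points along the fingers, y is the direction in which the jaws open and shut (so a half turn about z gives the same grasp; the last joint's range is limited). The gripper opens to 91 mm and grips with 3 to 60 N. Pads are 32 mm wide; open, the fingers measure 118 mm over their backs; the gripper's body (76 mm by 178 mm) begins 60 mm behind the grasp point.
Start: joints at [1.228, 0.379, 1.734, -0, 1.028, -0.033], TCP at [213.415, 666.687, 213.932] pointing down, gripper open.
Joint ranges: [-2.77, 2.77], [-0.74, 2.19], [0, 2.66], [-1.06, 4.2], [0.31, 2.87], [-3.08, 3.08]. Speed limits (rad/s): [1.89, 1.89, 2.39, 3.14, 3.14, 3.14].

## Interface

Orientations are given as a 3x3 rotation matrix whose columns are the frame's x, y, z axes.
In Python, from station import get_state, optics, workorder gives the robot as it stands.
- The arm moves only by the shell command python3 -m crank 'ROWS' [FORCE]. ROWS is JSON, a list of rows, each an object with "linear": the shift along the tool's x, y, z in m, a list of three; "rot": the turn, a rotation vector about the tool's x, y, z in degrees, a list of three; "claw": the closure in counts, from 0 (fully open) to 255 (shut). A call has 1 to 5 rows; each row shifts and turns the pose as measured when the row begins, along the tool's axes as they then stand; what a row does not reach is not made up. A row lasts 1/12 s, in which the tool goes at most 41.7 mm and 7.16 degrees, less where a joint would pass 70% of its speed; a pose out of reach is approached as far as the arm can. A call is refused whole if a number of a shift passes 0.0417 or a number of a turn 7.16, either way. A call with a gripper value outside its range is refused whole. The fingers move at their own pace and stop on an object; FORCE is the grip in N (left out, the last holds). Time passes only in rows, so rows that do not move let the fingers close. It gives the time, the measured TCP pose, the force and the opening at its end, in the units of the state.
- get_state(): the state, without advancing time (a new reading comes with each control period).
- optics.grab_frame(name): name is "scene" or "top" or "wrist"; returns a dict with "image" (384x512x3 uint8, red, green, blue), "z_map" (384x512 float32, mm along the optical axis (not along the pixel's ray), 0 where there is no reading), "fx", "fy", "cx", "cy" (pixels), "dist_coeffs" ([k1, k2, p1, p2, k3] as OpenCV has them; the pictures are not rectified), "rvec" (rotation vector, rad) and "tvec" (3), from world to camera coordinates, as OpenCV has them. Camera axes: x right, y down, z forward; pixel columns grow to the right and rows downward; lengths in mm; the calibration is good to about 2 mm. A picture is of the moment at which its call begins.
- workorder.hand_in(): hands the job in, once; it reports no verdict.
The state is a dict: "t": time; "joints": joint angles; "qvel": joint speeds; "tau": joint torques, N m; "ee_pos": TCP position; "orientation": TCP orientation; "wrist_force": force on the tool from outside, world axes, zero at the start; "ft_torque": the same for the moment, N m; "gripper_width": finger opening in mm.
Only numpy, scipy, OpenCV 4.12 (cv2) and the standard library are available. Lean on these libraries where they do the work, as an engineer would, in place of code of your own. Each camera call takes 0.05 s, during which the arm holds its last target.

## Working session

There is one attempt and no reset: what is moved stays moved. The work goes in short steps, Python scripts to look and compute and a shell command to move; the robot and the scene stay as the last step left them, time stands still between calls to the robot, and variables do not carry over. Pictures are saved under pics/ and viewed, and the job is handed in when it is done.

```bash
ls; mkdir -p pics
python3 - <<'E'
from station import get_state, optics
import cv2
s=get_state(); print(s)
for n in ["scene","top","wrist"]:
    f=optics.grab_frame(n); cv2.imwrite(f"pics/{n}0.png",f["image"][:,:,::-1]); print(n,f["fx"],f["rvec"],f["tvec"],f["dist_coeffs"])
E
```

```text
pics
{'t': 0.0, 'joints': array([ 1.22773651e+00,  3.79386595e-01,  1.73476753e+00,  1.50331041e-05,
        1.02852761e+00, -3.33171820e-02]), 'qvel': array([ 9.60645631e-05, -5.72803455e-04,  1.34647013e-03,  7.49301225e-04,
        2.74735792e-04, -2.32539819e-03]), 'tau': array([ 2.71495868e-03, -7.63759661e+01, -4.34355569e+01,  6.52115559e-02,
        4.26253898e-02, -7.49153401e-05]), 'ee_pos': array([213.25016715, 666.31205686, 213.31018395]), 'orientation': array([[-9.52409674e-01,  3.04820717e-01, -3.78463314e-04],
       [ 3.04820948e-01,  9.52409128e-01, -1.02129666e-03],
       [ 4.91395350e-05, -1.08805636e-03, -9.99999407e-01]]), 'wrist_force': array([ 0.33366677, -0.19733285,  0.23709653]), 'ft_torque': array([-0.02093473, -0.01736745, -0.0101387 ]), 'gripper_width': 91.36515506066011}
scene 415.0324215612168 [ 2.04578285 -1.05001334  0.50931544] [-488.212019    254.5441519   635.38472579] [-0.04285898  0.          0.          0.          0.        ]
top 451.9687522789069 [ 2.17380407 -2.16180375  0.14310253] [-192.21103121  545.62853508  866.45913417] [-0.1166143  0.         0.         0.         0.       ]
wrist 338.43983101773756 [-2.34248956 -1.71088648 -0.24376275] [-699.88517061  -31.69312857  391.46161953] [-0.07193021  0.          0.          0.          0.        ]
```

View pics/top0.png

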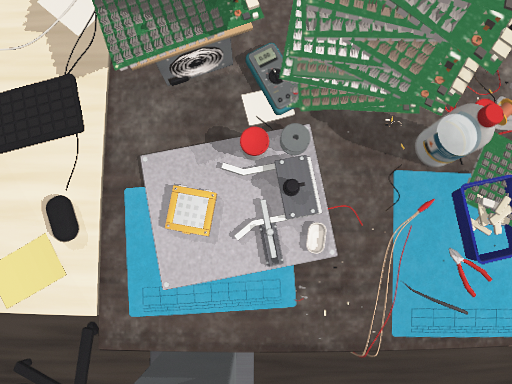

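View pics/scene0.png

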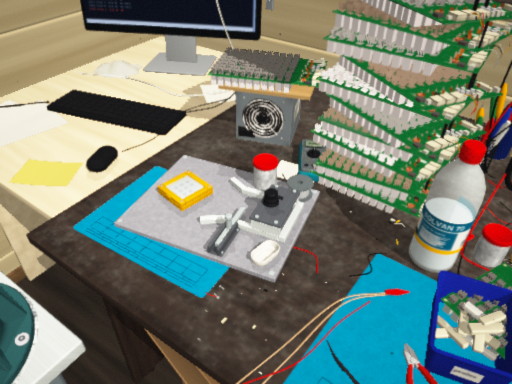

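View pics/wrist0.png

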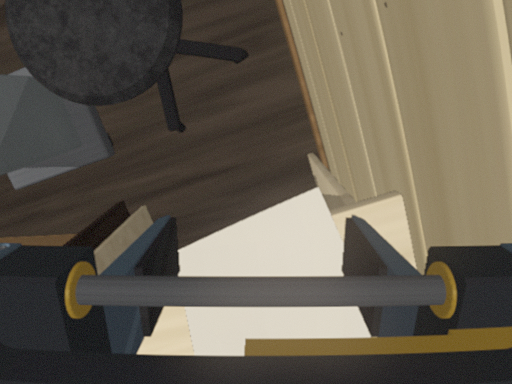

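The top view shows the grey plate with corners near (141,157), (309,125), (337,257), (165,288). The case is at (190,210), the lane opens to image left, the knob is around (266,205), the tin (red lid) at (255,140), the reel at (295,137) and the dish at (316,237). I'll measure these next.

```bash
cat > h.py <<'E'
import numpy as np, cv2
from station import get_state, optics
def cloud(n):
    f=optics.grab_frame(n); K=np.array([[f["fx"],0,f["cx"]],[0,f["fy"],f["cy"]],[0,0,1]])
    d=np.array(f["dist_coeffs"],float); R=cv2.Rodrigues(np.array(f["rvec"],float))[0]; t=np.array(f["tvec"],float)
    H,W=f["z_map"].shape; u,v=np.meshgrid(np.arange(W),np.arange(H))
    p=cv2.undistortPoints(np.stack([u,v],-1).reshape(-1,1,2).astype(np.float64),K,d).reshape(H,W,2)
    z=f["z_map"].astype(float); P=np.dstack([p*z[...,None],z]); Wd=(P-t)@R; Wd[z==0]=np.nan
    f.update(K=K,d=d,R=R,t=t); return f,Wd
def proj(f,X): return cv2.projectPoints(np.atleast_2d(X).astype(float),np.array(f["rvec"],float),f["t"],f["K"],f["d"])[0].reshape(-1,2)
E
python3 - <<'E'
from h import *
f,X=cloud("top"); np.set_printoptions(precision=1,suppress=True)
for u,v in [(141,157),(309,125),(337,257),(165,288),(200,270),(190,210),(266,205),(255,140),(295,137),(316,237),(150,170),(130,250),(300,200)]: print(u,v,X[v,u])
print("cam",-f["R"].T@f["t"])
z=X[...,2]
m=(z>7)&(z<17); m[:110]=0; m[300:]=0; m[:,:120]=0; m[:,350:]=0
mm=m.astype(np.uint8); n,l,st,c=cv2.connectedComponentsWithStats(mm); i=1+np.argmax(st[1:,4]); print(st[i])
pts=X[l==i][:,:2].astype(np.float32); r=cv2.minAreaRect(pts); print(r, cv2.boxPoints(r))
# zmap vis
cv2.imwrite("pics/z.png",cv2.resize((np.clip(np.nan_to_num(z),0,90)/90*255).astype(np.uint8)[110:310,110:360],None,fx=3,fy=3,interpolation=0))
cv2.imwrite("pics/topz.png",cv2.resize(f["image"][110:310,110:360,::-1],None,fx=3,fy=3))
E
```

```text
141 157 [628.1  56.1  10.7]
309 125 [ 697.1 -292.2   15.6]
337 257 [ 424.6 -349.9   -1.9]
165 288 [361.2  -1.2  11.5]
200 270 [397.7 -70.9   9.5]
190 210 [517.  -51.4  30.9]
266 205 [ 528.1 -202.7   29.6]
255 140 [ 649.3 -179.8   75.8]
295 137 [ 670.3 -262.5   19. ]
316 237 [ 465.2 -305.    10.6]
150 170 [600.2  35.4  14.1]
130 250 [436.3  74.4   2.5]
300 200 [ 535.8 -268.1   55. ]
cam [ 441.4 -176.3  927.1]
[  140   124   197   166 16845]
((528.8316040039062, -145.08619689941406), (283.6758728027344, 360.7319641113281), 11.327264785766602) [[ 354.3    3.9]
 [ 425.2 -349.8]
 [ 703.3 -294.1]
 [ 632.5   59.6]]
```

View pics/topz.png

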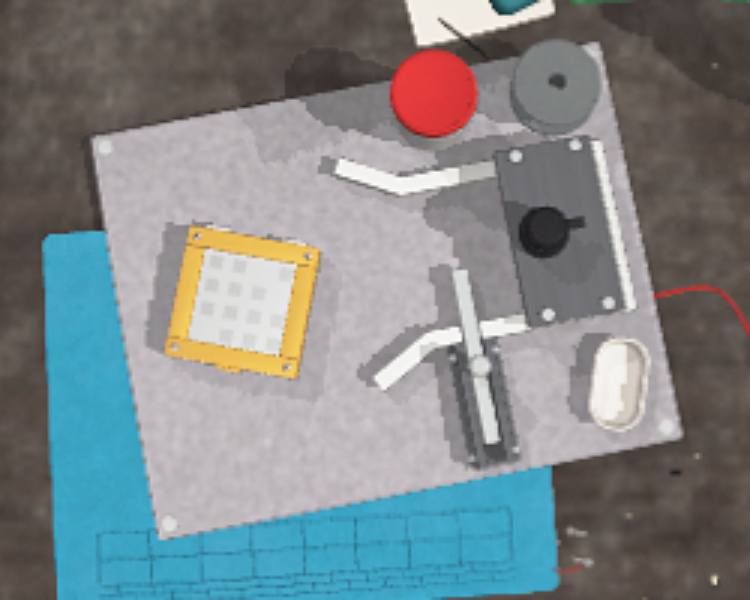

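View pics/z.png

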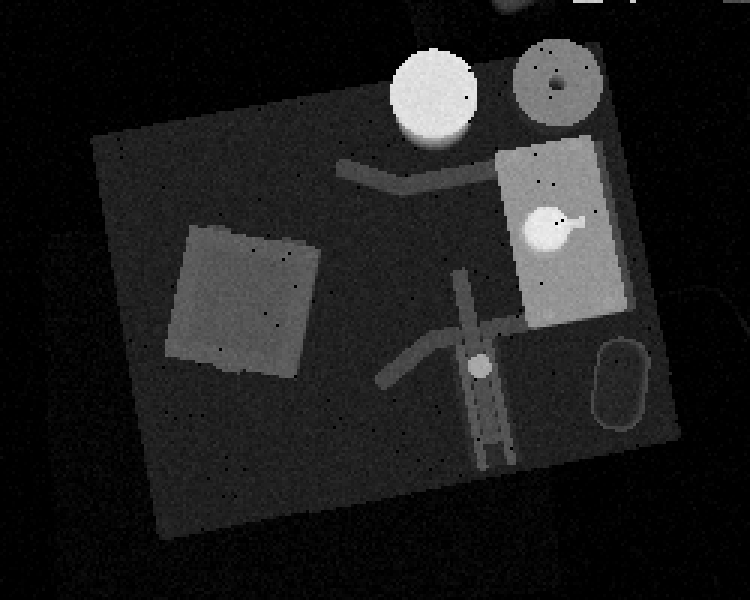

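```bash
cat >> h.py <<'E'
C0=np.array([528.83,-145.09]); A=np.deg2rad(-78.67)
ex=np.array([np.cos(A),np.sin(A)]); ey=np.array([-ex[1],ex[0]]); O=C0+150*ex+10*ey
def w2s(p): d=np.asarray(p)[...,:2]-O; return np.stack([d@ex,d@ey],-1)
def s2w(p): p=np.asarray(p,float); return O+p[...,:1]*ex+p[...,1:2]*ey
E
python3 - <<'E'
from h import *
np.set_printoptions(precision=1,suppress=True)
f,X=cloud("top"); z=X[...,2]; S=w2s(X); sx,sy=S[...,0],S[...,1]
print("O",O,"ex",ex,"ey",ey)
def rep(n,m,rect=True):
    p=S[m].astype(np.float32); print(n,len(p),"mean",p.mean(0),"min",np.percentile(p,2,axis=0),"max",np.percentile(p,98,axis=0),"z",np.nanmedian(z[m]))
    if rect: print("  rect",cv2.minAreaRect(p))
box=lambda a,b,c,d:(sx>a)&(sx<b)&(sy>c)&(sy<d)
rep("bridge",box(-80,20,-80,80)&(z>48)&(z<58))
rep("knob",box(-120,-80,-150,-50)&(z>52))
rep("camhead",box(-80,0,-40,40)&(z>75))
rep("case",box(-330,-170,-120,120)&(z>26)&(z<40))
rep("tin",box(-160,40,50,150)&(z>72))
rep("spool",box(-40,60,70,150)&(z>38)&(z<56))
rep("dish",box(-50,40,-150,-75)&(z>18)&(z<40))
rep("railL",box(-120,-80,40,70)&(z>20)&(z<32))
rep("railR",box(-88,-66,-70,-40)&(z>20)&(z<32))
rep("boltbar",box(-110,-88,-40,10)&(z>20)&(z<32))
E
```

```text
O [ 568.1 -290.2] ex [ 0.2 -1. ] ey [1.  0.2]
bridge 1777 mean [-28.7   0.1] min [-61.4 -56.3] max [ 2.4 57.4] z 52.47062481683156
  rect ((-37.601356506347656, 9.994915008544922), (136.9424285888672, 84.5202407836914), 88.7679672241211)
knob 50 mean [-98.4 -76.3] min [-105.1  -82.9] max [-91.8 -69.6] z 59.07606179356671
  rect ((-98.33320617675781, -76.11459350585938), (13.5639066696167, 13.527863502502441), 80.69564819335938)
camhead 170 mean [-40.1   0.3] min [-52.8 -11.5] max [-25.2  12.4] z 80.75277708211667
  rect ((-38.65496063232422, -0.5226383209228516), (26.951589584350586, 30.6274356842041), 54.88272476196289)
case 1988 mean [-243.8   -3.9] min [-290.8  -50.4] max [-196.5   43.4] z 31.294448198488595
  rect ((-243.95468139648438, -3.235485076904297), (94.47264099121094, 89.1243667602539), 68.93169403076172)
tin 734 mean [-84.6 103.5] min [-119.3   74.1] max [ 33.5 148.7] z 78.19218761964211
  rect ((-44.753543853759766, 127.47908782958984), (168.92340087890625, 55.827796936035156), 28.93326187133789)
spool 666 mean [-10.1  99.4] min [-37.1  72.6] max [ 17.  126.7] z 45.561
[... 218 characters left out ...]
((-7.4697065353393555, -105.28141784667969), (60.955196380615234, 36.04804229736328), 70.9822998046875)
railL 121 mean [-100.2   53.4] min [-119.    47.7] max [-81.4  59.6] z 25.113376639215844
  rect ((-100.16766357421875, 53.73308563232422), (12.186055183410645, 39.26945495605469), 89.75103759765625)
railR 71 mean [-77.8 -53.1] min [-87.6 -65.3] max [-66.8 -46.5] z 25.50402687215616
  rect ((-77.03926086425781, -57.29711151123047), (21.707815170288086, 21.784446716308594), 0.09568220376968384)
boltbar 82 mean [-98.5 -24.6] min [-103.7  -39.1] max [-93.3 -10.3] z 27.68912527750025
  rect ((-98.3702163696289, -24.367490768432617), (10.662178993225098, 30.720867156982422), 0.1652112454175949)
```

Depth agrees with the stand's known features to about 0.5 mm: knob (-98.4,-76.3), bridge front -61.4. In the stand frame the case is at about (-244,-4) and yawed -21°. First I rotate the tool so its y lies along stand y, on the way to the knob.

```bash
cat >> h.py <<'E'
def to(sx,sy,zp,yaw=0.0):
    """remaining motion to stand xy (mm), height zp above plate, yaw = tool-y angle relative to stand y (deg), in tool axes"""
    s=get_state(); R=np.array(s["orientation"]); p=np.array(s["ee_pos"])
    tgt=np.r_[s2w([sx,sy]),12+zp]; a=A+np.pi/2+np.deg2rad(yaw)
    y=np.array([np.cos(a),np.sin(a),0]); zz=np.array([0,0,-1.]); Rt=np.c_[np.cross(y,zz),y,zz]
    rv=np.rad2deg(cv2.Rodrigues(R.T@Rt)[0].ravel())
    q=w2s(p); ya=np.rad2deg(np.arctan2(R[1,1],R[0,1])-A-np.pi/2)
    print("t %.2f stand [%.1f %.1f] zp %.1f yaw %.2f | todo lin mm"%(s["t"],q[0],q[1],p[2]-12,ya),np.round(R.T@(tgt-p),1),"rot",np.round(rv,2),"| F",np.round(s["wrist_force"],1),"w %.1f"%s["gripper_width"])
E
python3 -m crank '[{"linear":[-0.02,-0.03,0],"rot":[0,0,7],"claw":0},{"linear":[-0.02,-0.03,0],"rot":[0,0,7],"claw":0},{"linear":[-0.02,-0.03,0],"rot":[0,0,7],"claw":0},{"linear":[-0.025,-0.03,0],"rot":[0,0,7],"claw":0},{"linear":[-0.025,-0.03,0],"rot":[0,0,7],"claw":0}]' 20
python3 -c "
from h import *
to(-98,-76,120)"
```

```text
t: 0.67
ee_pos: [226.4, 481.4, 212.1]
orientation: [[-0.596, 0.803, 0.0], [0.803, 0.596, 0.002], [0.001, 0.001, -1.0]]
wrist_force: [0.2, 0.1, 1.3]
gripper_width: 91.0
t 0.67 stand [-823.7 -183.5] zp 200.1 yaw 25.28 | todo lin mm [-702.1 -212.9   79.2] rot [ 0.06 -0.07 25.28] | F [0.2 0.1 1.3] w 91.0
```

```bash
python3 -m crank '[{"linear":[-0.037,0.012,0],"rot":[0,0,6.3],"claw":0},{"linear":[-0.037,0.016,0],"rot":[0,0,6.3],"claw":0},{"linear":[-0.035,0.02,0],"rot":[0,0,6.3],"claw":0},{"linear":[-0.033,0.023,0],"rot":[0,0,6.3],"claw":0},{"linear":[-0.03,0.025,0],"rot":[0,0,0],"claw":0}]' 20
python3 -c "
from h import *
to(-98,-76,120)"
```

```text
t: 1.08
ee_pos: [383.1, 351.2, 212.2]
orientation: [[-0.174, 0.985, -0.0], [0.985, 0.174, 0.001], [0.001, 0.0, -1.0]]
wrist_force: [-0.1, 2.0, -0.1]
gripper_width: 91.3
t 1.08 stand [-665.3 -55.4] zp 200.2 yaw -1.34 | todo lin mm [-567.7   -7.4   79.7] rot [ 0.01 -0.06 -1.34] | F [-0.1  2.  -0.1] w 91.3
```

```bash
R='x'; python3 -m crank '[{"linear":[-0.04,0,0],"rot":[0,0,-1.3],"claw":0},{"linear":[-0.04,0,0],"rot":[0,0,0],"claw":0},{"linear":[-0.04,0,0],"rot":[0,0,0],"claw":0},{"linear":[-0.04,0,0],"rot":[0,0,0],"claw":60},{"linear":[-0.04,0,0],"rot":[0,0,0],"claw":60}]' 20
python3 -m crank '[{"linear":[-0.04,0,0],"rot":[0,0,0],"claw":60},{"linear":[-0.04,0,0],"rot":[0,0,0],"claw":60},{"linear":[-0.04,0,0],"rot":[0,0,0],"claw":60},{"linear":[-0.04,0,0],"rot":[0,0,0],"claw":60},{"linear":[-0.04,0,0],"rot":[0,0,0],"claw":60}]' 20
python3 -c "
from h import *
to(-98,-76,120)"
```

```text
t: 1.5
ee_pos: [426.1, 148.1, 213.0]
orientation: [[-0.195, 0.981, 0.004], [0.981, 0.195, 0.003], [0.002, 0.004, -1.0]]
wrist_force: [1.4, 0.1, -0.8]
gripper_width: 80.8
t: 1.92
ee_pos: [464.6, -56.9, 213.9]
orientation: [[-0.196, 0.981, 0.007], [0.981, 0.196, 0.003], [0.002, 0.007, -1.0]]
wrist_force: [1.6, -0.2, -0.1]
gripper_width: 69.6
t 1.92 stand [-249.1 -55.6] zp 201.9 yaw -0.03 | todo lin mm [-151.2  -20.9   81.5] rot [ 0.43 -0.09 -0.03] | F [ 1.6 -0.2 -0.1] w 69.6
```

```bash
python3 -m crank '[{"linear":[-0.036,-0.005,0.018],"rot":[0.4,0,0],"claw":100},{"linear":[-0.036,-0.005,0.018],"rot":[0,0,0],"claw":100},{"linear":[-0.036,-0.005,0.018],"rot":[0,0,0],"claw":100},{"linear":[-0.036,-0.005,0.018],"rot":[0,0,0],"claw":100},{"linear":[0,0,0],"rot":[0,0,0],"claw":100}]' 20
python3 -c "
from h import *
to(-98.2,-76,28)
f=optics.grab_frame('top'); cv2.imwrite('pics/t1.png',f['image'][:,:,::-1])
f=optics.grab_frame('wrist'); cv2.imwrite('pics/w1.png',f['image'][:,:,::-1])
"
```

```text
t: 2.33
ee_pos: [475.3, -212.9, 143.0]
orientation: [[-0.192, 0.981, 0.008], [0.981, 0.192, -0.001], [-0.003, 0.008, -1.0]]
wrist_force: [-1.4, 1.5, -0.1]
gripper_width: 55.7
t 2.33 stand [-94.0 -75.8] zp 131.0 yaw -0.29 | todo lin mm [  4.4  -1.  103. ] rot [ 0.44  0.16 -0.29] | F [-1.4  1.5 -0.1] w 55.7
```

View pics/w1.png

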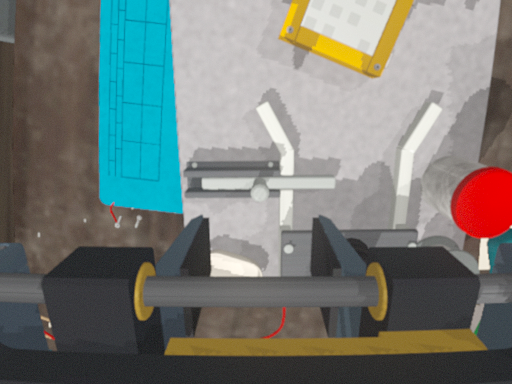

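```bash
python3 -m crank '[{"linear":[0.0044,-0.001,0.025],"rot":[0.4,0,0],"claw":100},{"linear":[0,0,0.025],"rot":[0,0,0],"claw":100},{"linear":[0,0,0.025],"rot":[0,0,0],"claw":100},{"linear":[0,0,0.015],"rot":[0,0,0],"claw":100},{"linear":[0,0,0],"rot":[0,0,0],"claw":100}]' 20
python3 -c "
from h import *
to(-98.2,-76,24)
"
```

```text
t: 2.85
ee_pos: [477.0, -202.2, 56.3]
orientation: [[-0.195, 0.981, 0.008], [0.981, 0.195, -0.005], [-0.007, 0.007, -1.0]]
wrist_force: [-0.1, 1.1, -0.4]
gripper_width: 55.2
t 2.85 stand [-104.2 -72.0] zp 44.3 yaw -0.09 | todo lin mm [-5.8 -4.1 20.3] rot [ 0.4   0.38 -0.09] | F [-0.1  1.1 -0.4] w 55.2
```

```bash
python3 -m crank '[{"linear":[-0.0058,-0.004,0.01],"rot":[0.4,0.4,0],"claw":100},{"linear":[0,0,0.008],"rot":[0,0,0],"claw":100},{"linear":[0,0,0],"rot":[0,0,0],"claw":100}]' 20
python3 -c "
from h import *
to(-98.2,-76,24)
f=optics.grab_frame('wrist'); cv2.imwrite('pics/w2.png',f['image'][:,:,::-1])
"
```

```text
t: 3.1
ee_pos: [475.4, -207.6, 39.4]
orientation: [[-0.198, 0.98, 0.001], [0.98, 0.198, 0.0], [-0.0, 0.001, -1.0]]
wrist_force: [-0.3, -0.3, -0.1]
gripper_width: 55.5
t 3.10 stand [-99.2 -74.6] zp 27.4 yaw 0.08 | todo lin mm [-1.  -1.4  3.4] rot [0.07 0.   0.08] | F [-0.3 -0.3 -0.1] w 55.5
```

View pics/w2.png

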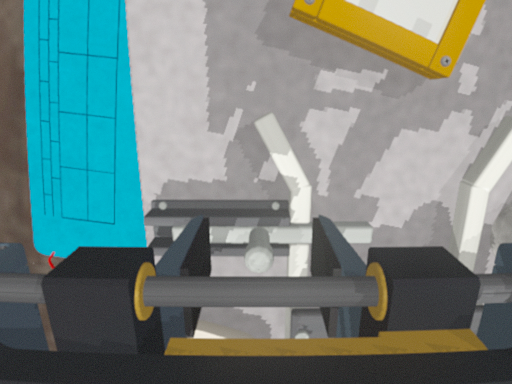

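The knob at (259,255) is between the two fingers. I close on it.

```bash
python3 -m crank '[{"linear":[-0.001,-0.0014,0.003],"rot":[0,0,0],"claw":255},{"linear":[0,0,0],"rot":[0,0,0],"claw":255},{"linear":[0,0,0],"rot":[0,0,0],"claw":255},{"linear":[0,0,0],"rot":[0,0,0],"claw":255},{"linear":[0,0,0],"rot":[0,0,0],"claw":255}]' 20
python3 -m crank '[{"linear":[0,0,0],"rot":[0,0,0],"claw":255},{"linear":[0,0,0],"rot":[0,0,0],"claw":255},{"linear":[0,0,0],"rot":[0,0,0],"claw":255},{"linear":[0,0,0],"rot":[0,0,0],"claw":255},{"linear":[0,0,0],"rot":[0,0,0],"claw":255}]' 20
python3 -c "
from h import *
to(-98.2,-120,24)
"
```

```text
t: 3.57
ee_pos: [475.9, -209.9, 39.1]
orientation: [[-0.198, 0.98, 0.005], [0.98, 0.198, -0.002], [-0.003, 0.005, -1.0]]
wrist_force: [0.5, 0.2, -0.9]
gripper_width: 25.1
t: 3.98
ee_pos: [475.9, -210.0, 39.4]
orientation: [[-0.198, 0.98, 0.005], [0.98, 0.198, -0.002], [-0.003, 0.005, -1.0]]
wrist_force: [0.8, -1.3, -0.7]
gripper_width: 13.7
t 3.98 stand [-96.7 -74.6] zp 27.4 yaw 0.06 | todo lin mm [  1.5 -45.4   3.2] rot [0.28 0.17 0.06] | F [ 0.8 -1.3 -0.7] w 13.7
```

```bash
python3 -m crank '[{"linear":[0,-0.01,0],"rot":[0,0,0],"claw":255},{"linear":[0,-0.012,0],"rot":[0,0,0],"claw":255},{"linear":[0,-0.012,0],"rot":[0,0,0],"claw":255},{"linear":[0,-0.01,0],"rot":[0,0,0],"claw":255},{"linear":[0,0,0],"rot":[0,0,0],"claw":255}]' 25
python3 -c "
from h import *
to(-98.2,-120,24)
"
```

```text
t: 4.4
ee_pos: [432.5, -219.3, 39.9]
orientation: [[-0.196, 0.981, 0.013], [0.981, 0.196, -0.003], [-0.006, 0.012, -1.0]]
wrist_force: [25.2, 17.8, -17.3]
gripper_width: 13.5
t 4.40 stand [-96.2 -119.0] zp 27.9 yaw -0.03 | todo lin mm [ 2.1 -1.   3.8] rot [ 0.72  0.33 -0.03] | F [ 25.2  17.8 -17.3] w 13.5
```

```bash
python3 -m crank '[{"linear":[0,0.001,0],"rot":[0,0,0],"claw":180},{"linear":[0,0,0],"rot":[0,0,0],"claw":180},{"linear":[0,0,0],"rot":[0,0,0],"claw":180},{"linear":[0,0,0],"rot":[0,0,0],"claw":180},{"linear":[0,0,-0.02],"rot":[0.5,0.3,0],"claw":180}]' 20
python3 -m crank '[{"linear":[0,0,-0.03],"rot":[0,0,0],"claw":180},{"linear":[0,0,-0.03],"rot":[0,0,0],"claw":150},{"linear":[0.03,0,-0.03],"rot":[0,0,0],"claw":150},{"linear":[0.04,0,-0.02],"rot":[0,0,0],"claw":150},{"linear":[0.04,0,0],"rot":[0,0,0],"claw":120}]' 20
python3 - <<'E'
from h import *
f,X=cloud("top"); z=X[...,2]; S=w2s(X); sx,sy=S[...,0],S[...,1]
m=(sx>-115)&(sx<-80)&(sy>-150)&(sy<-50)&(z>52)&(z<64); print("knob",S[m].mean(0),m.sum())
m=(sx>-330)&(sx<-170)&(abs(sy)<120)&(z>26)&(z<40); print("case",cv2.minAreaRect(S[m].astype(np.float32)))
cv2.imwrite('pics/t3.png',f['image'][:,:,::-1])
to(-315,-20,100,-21.1)
E
```

```text
t: 4.82
ee_pos: [427.8, -218.7, 57.9]
orientation: [[-0.194, 0.981, -0.0], [0.981, 0.194, 0.003], [0.003, 0.0, -1.0]]
wrist_force: [-0.1, 0.5, -0.8]
gripper_width: 26.8
t: 5.23
ee_pos: [406.6, -115.9, 172.7]
orientation: [[-0.187, 0.982, -0.001], [0.982, 0.187, 0.002], [0.003, -0.0, -1.0]]
wrist_force: [1.6, 0.1, 0.2]
gripper_width: 41.6
knob [ -98.46226578 -119.12002895] 47
case ((-243.43209838867188, -1.6815261840820312), (91.44108581542969, 89.1168441772461), 68.63093566894531)
t 5.28 stand [-208.3 -125.9] zp 158.8 yaw -0.46 | todo lin mm [107.2 105.2  59.1] rot [-0.21 -0.26 20.64] | F [ 0.2 -0.6 -2.7] w 45.7
```

View pics/t3.png

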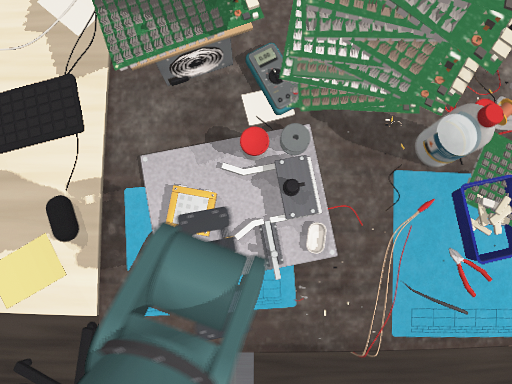

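```bash
python3 -m crank '[{"linear":[0.025,0.035,0.01],"rot":[0,0,5.1],"claw":120},{"linear":[0.025,0.035,0.01],"rot":[0,0,5.1],"claw":120},{"linear":[0.025,0.035,0.01],"rot":[0,0,5.1],"claw":120},{"linear":[0.025,0.03,0.01],"rot":[0,0,5.1],"claw":120},{"linear":[0,0,0],"rot":[0,0,0],"claw":120}]' 20
python3 -c "
from h import *
to(-311.4,21.9,60,-21.1)
"
```

```text
t: 5.7
ee_pos: [529.0, -2.3, 132.5]
orientation: [[0.18, 0.984, 0.001], [0.984, -0.18, 0.003], [0.003, 0.0, -1.0]]
wrist_force: [-1.0, -0.3, -0.5]
gripper_width: 48.2
t 5.70 stand [-290.0 18.2] zp 120.5 yaw -21.68 | todo lin mm [21.1 -4.5 60.6] rot [ 0.02 -0.16 -0.58] | F [-1.  -0.3 -0.5] w 48.2
```

```bash
python3 -m crank '[{"linear":[0.022,-0.004,0.02],"rot":[0,0,-0.5],"claw":120},{"linear":[0,0,0.02],"rot":[0,0,0],"claw":120},{"linear":[0,0,0.02],"rot":[0,0,0],"claw":120},{"linear":[0,0,0],"rot":[0,0,0],"claw":120}]' 20
python3 - <<'E'
from h import *
to(-311.4,21.9,5,-21.1)
f,X=cloud("top"); cv2.imwrite('pics/t4.png',f['image'][:,:,::-1])
f,X=cloud("wrist"); cv2.imwrite('pics/w4.png',f['image'][:,:,::-1])
E
```

```text
t: 6.03
ee_pos: [529.5, 22.1, 69.6]
orientation: [[0.167, 0.986, -0.0], [0.986, -0.167, 0.002], [0.002, -0.0, -1.0]]
wrist_force: [-1.7, -0.7, -0.9]
gripper_width: 48.1
t 6.03 stand [-313.8 23.5] zp 57.6 yaw -20.92 | todo lin mm [-2.9 -0.6 52.6] rot [-0.03 -0.11  0.18] | F [-1.7 -0.7 -0.9] w 48.1
```

View pics/t4.png

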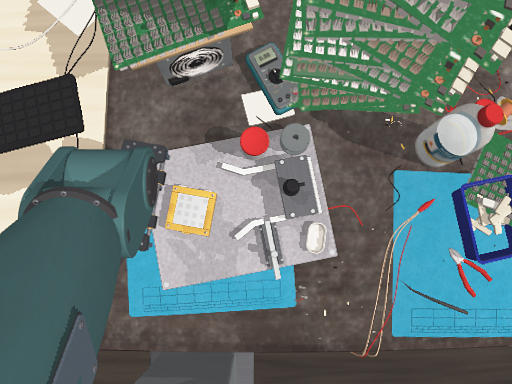

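View pics/w4.png

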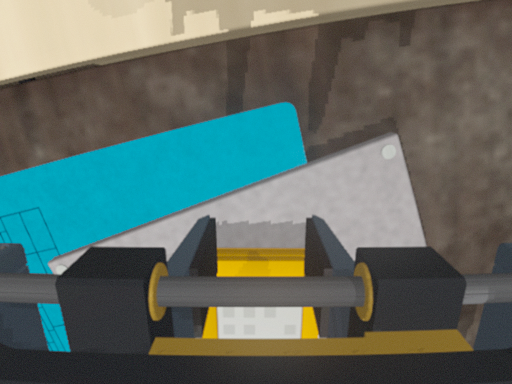

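The wrist view shows the case's rear edge at row ~255, parallel to the jaw line and centred between the fingers (x 205–315). I lower behind it.

```bash
python3 -m crank '[{"linear":[0.002,0,0.015],"rot":[0,0,0],"claw":120},{"linear":[0,0,0.015],"rot":[0,0,0],"claw":120},{"linear":[0,0,0.01],"rot":[0,0,0],"claw":120},{"linear":[0,0,0.005],"rot":[0,0,0],"claw":120},{"linear":[0,0,0],"rot":[0,0,0],"claw":120}]' 20
python3 -c "
from h import *
to(-311.4,21.9,5,-21.1)
"
```

```text
t: 6.55
ee_pos: [534.9, 21.8, 32.2]
orientation: [[0.169, 0.986, 0.01], [0.986, -0.169, 0.002], [0.003, 0.01, -1.0]]
wrist_force: [-0.8, -0.1, -0.4]
gripper_width: 48.1
t 6.55 stand [-312.5 28.7] zp 20.2 yaw -21.05 | todo lin mm [-3.5 -6.2 15.2] rot [ 0.57 -0.19  0.05] | F [-0.8 -0.1 -0.4] w 48.1
```

```bash
python3 -m crank '[{"linear":[0.001,-0.006,0.005],"rot":[0.6,0,0],"claw":120},{"linear":[0,0,0.004],"rot":[0,0,0],"claw":120},{"linear":[0,0,0.004],"rot":[0,0,0],"claw":120},{"linear":[0,0,0],"rot":[0,0,0],"claw":120}]' 20
python3 -c "
from h import *
to(-311.4,21.9,5,-21.1)
"
```

```text
t: 6.88
ee_pos: [529.8, 23.7, 20.4]
orientation: [[0.169, 0.986, 0.002], [0.986, -0.169, 0.004], [0.004, 0.001, -1.0]]
wrist_force: [-0.4, -0.2, -1.1]
gripper_width: 48.2
t 6.88 stand [-315.3 24.1] zp 8.4 yaw -21.07 | todo lin mm [-4.4 -0.6  3.4] rot [ 0.05 -0.22  0.03] | F [-0.4 -0.2 -1.1] w 48.2
```

```bash
python3 -m crank '[{"linear":[-0.008,0,0],"rot":[0,0,0],"claw":120},{"linear":[-0.008,0,0.001],"rot":[0,0,0],"claw":120},{"linear":[-0.006,0,0.001],"rot":[0,0,0],"claw":120},{"linear":[-0.004,0,0],"rot":[0,0,0],"claw":120}]' 20
python3 - <<'E'
from h import *
to(-311.4,21.9,5,-21.1)
f,X=cloud("wrist"); cv2.imwrite('pics/w5.png',f['image'][:,:,::-1])
f,X=cloud("top"); z=X[...,2]; S=w2s(X); sx,sy=S[...,0],S[...,1]
m=(sx>-330)&(sx<-170)&(abs(sy)<120)&(z>26)&(z<38); print("case",cv2.minAreaRect(S[m].astype(np.float32)))
E
```

```text
t: 7.22
ee_pos: [525.7, -3.5, 18.7]
orientation: [[0.168, 0.986, 0.003], [0.986, -0.168, 0.004], [0.004, 0.002, -1.0]]
wrist_force: [-0.3, 1.8, -1.4]
gripper_width: 48.2
t 7.22 stand [-289.4 14.8] zp 6.7 yaw -21.00 | todo lin mm [23.1 -1.2  1.8] rot [ 0.12 -0.24  0.1 ] | F [-0.3  1.8 -1.4] w 48.2
case ((-227.43801879882812, -9.027149200439453), (94.19158935546875, 83.37095642089844), 68.94351959228516)
```

View pics/w5.png

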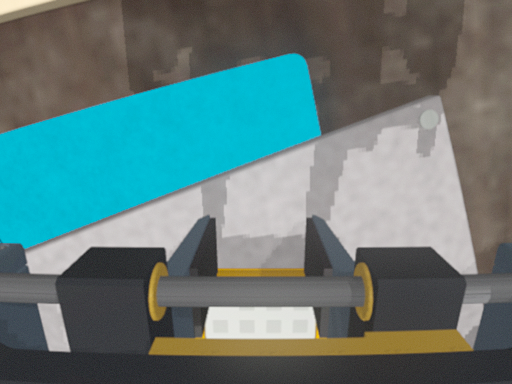

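```bash
python3 -m crank '[{"linear":[-0.0095,0.0019,0],"rot":[0,0,-2.3],"claw":120},{"linear":[-0.0095,0.0015,0],"rot":[0,0,-2.3],"claw":120},{"linear":[-0.0095,0.001,0],"rot":[0,0,-2.3],"claw":120},{"linear":[-0.0095,0.0005,0],"rot":[0,0,-2.3],"claw":120},{"linear":[-0.0095,0,0],"rot":[0,0,-2.3],"claw":120}]' 20
cat >> h.py <<'E'
def case():
    f,X=cloud("top"); z=X[...,2]; S=w2s(X); sx,sy=S[...,0],S[...,1]
    m=(sx>-330)&(sx<-68)&(abs(sy)<75)&(z>29)&(z<38)
    m=cv2.morphologyEx(m.astype(np.uint8),cv2.MORPH_OPEN,np.ones((3,3)))>0
    r=cv2.minAreaRect(S[m].astype(np.float32)); print("case",np.round(r[0],1),np.round(r[1],1),round(r[2],1),"maxx",np.percentile(sx[m],99)); return f
E
python3 - <<'E'
from h import *
to(-203,0,5,0)
f=case(); cv2.imwrite('pics/t6.png',cv2.resize(f['image'][110:310,110:360,::-1],None,fx=3,fy=3))
E
```

```text
t: 7.73
ee_pos: [525.7, -52.1, 18.7]
orientation: [[-0.038, 0.999, 0.001], [0.999, 0.038, 0.005], [0.005, 0.002, -1.0]]
wrist_force: [7.4, 36.0, 4.3]
gripper_width: 48.6
t 7.73 stand [-241.8 5.2] zp 6.7 yaw -9.15 | todo lin mm [-39.2   1.    1.5] rot [ 0.11 -0.25 -9.15] | F [ 7.4 36.   4.3] w 48.6
case [-171.8   -7.8] [90.2 71.4] 79.0 maxx -133.9411224520557
```

View pics/t6.png

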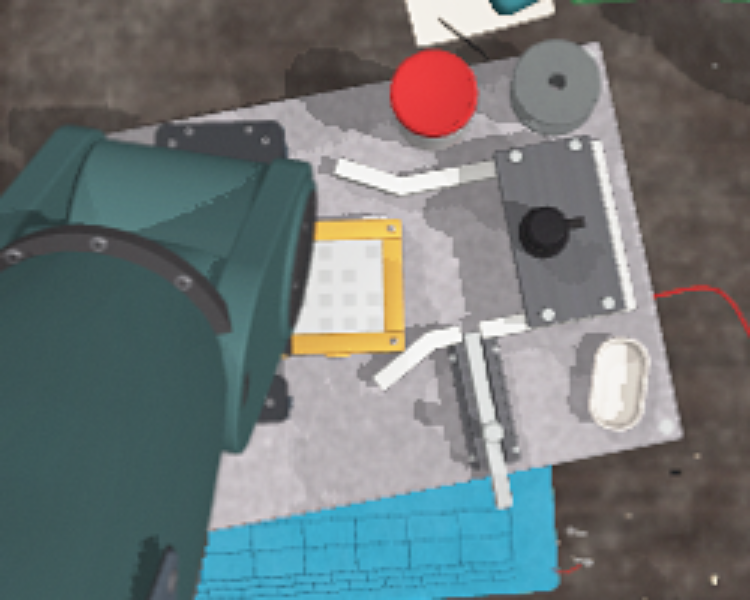

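The case's near front corner (403,350) has met the -y lead-in, which explains the 36 N. I ease off and shift sideways (+y) while turning.

```bash
python3 -m crank '[{"linear":[0.001,0.003,0],"rot":[0,0,-1.5],"claw":120},{"linear":[-0.001,0.004,0],"rot":[0,0,-1.5],"claw":120},{"linear":[-0.002,0.003,0],"rot":[0,0,-1.5],"claw":120}]' 20
python3 - <<'E'
from h import *
to(-203,0,5,0)
f=case(); cv2.imwrite('pics/t7.png',cv2.resize(f['image'][110:310,110:360,::-1],None,fx=3,fy=3))
E
```

```text
t: 8.03
ee_pos: [535.7, -54.9, 18.8]
orientation: [[-0.12, 0.993, 0.001], [0.993, 0.12, 0.005], [0.005, 0.002, -1.0]]
wrist_force: [-1.7, 1.0, 0.2]
gripper_width: 48.0
t 8.03 stand [-237.1 14.4] zp 6.8 yaw -4.46 | todo lin mm [-35.2 -11.7   1.6] rot [ 0.1  -0.3  -4.46] | F [-1.7  1.   0.2] w 48.0
case [-147.3   -7.3] [ 93.2 109.5] 74.8 maxx -124.08030507514644
```

View pics/t7.png

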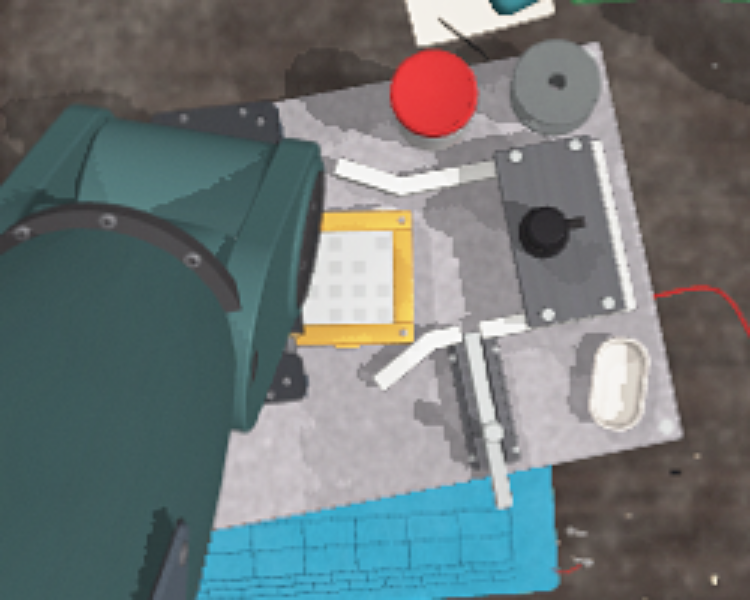

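```bash
cat >> h.py <<'E'
def case2():
    f,X=cloud("top"); hsv=cv2.cvtColor(f["image"],cv2.COLOR_RGB2HSV)
    z=X[...,2]; S=w2s(X); m=(hsv[...,0]>14)&(hsv[...,0]<32)&(hsv[...,1]>120)&(hsv[...,2]>120)&(z>26)&(z<40)&(S[...,0]>-330)&(S[...,0]<20)
    P=S[m]
    # front edge: per y-bin max x ; line fit
    def edge(a,b,hi):
        q=[]
        for c in np.arange(np.percentile(a,8),np.percentile(a,92),4):
            s=b[(a>=c)&(a<c+4)]
            if len(s)>2: q.append((c+2,s.max() if hi else s.min()))
        q=np.array(q); k=np.polyfit(q[:,0],q[:,1],1)
        for _ in range(3):
            r=q[:,1]-np.polyval(k,q[:,0]); g=abs(r)<max(1.0,np.median(abs(r))*2); k=np.polyfit(q[g,0],q[g,1],1)
        return k
    kf=edge(P[:,1],P[:,0],True); kn=edge(P[:,0],P[:,1],False); kp=edge(P[:,0],P[:,1],True)
    print("case front x@y0 %.1f slope->yaw %.1f deg | -y edge yaw %.1f, +y edge yaw %.1f ; at x=%.0f: y %.1f .. %.1f"%(kf[1],-np.rad2deg(np.arctan(kf[0])),np.rad2deg(np.arctan(kn[0])),np.rad2deg(np.arctan(kp[0])),kf[1]-20,np.polyval(kn,kf[1]-20),np.polyval(kp,kf[1]-20)))
    return f
E
python3 -c "
from h import *
case2()"
```

```text
case front x@y0 -127.8 slope->yaw -10.9 deg | -y edge yaw -5.2, +y edge yaw -10.9 ; at x=-148: y -48.4 .. 39.5
```

```bash
python3 -m crank '[{"linear":[0.006,0,0],"rot":[0,0,0],"claw":110},{"linear":[0.002,-0.009,0],"rot":[0,0,-1.5],"claw":110},{"linear":[0,-0.009,0],"rot":[0,0,-2],"claw":110},{"linear":[0,0,0],"rot":[0,0,0],"claw":110}]' 20
python3 - <<'E'
from h import *
to(-235,0,6,0)
case2()
E
```

```text
t: 8.47
ee_pos: [516.2, -48.2, 18.7]
orientation: [[-0.177, 0.984, 0.001], [0.984, 0.177, 0.005], [0.005, 0.002, -1.0]]
wrist_force: [-0.2, 0.7, -0.0]
gripper_width: 52.0
t 8.47 stand [-247.5 -3.4] zp 6.7 yaw -1.11 | todo lin mm [-12.5   3.6   0.7] rot [ 0.14 -0.27 -1.11] | F [-0.2  0.7 -0. ] w 52.0
case front x@y0 -127.9 slope->yaw -10.9 deg | -y edge yaw -7.0, +y edge yaw -11.1 ; at x=-148: y -48.5 .. 39.5
```

```bash
python3 -m crank '[{"linear":[-0.005,0,0],"rot":[0,0,-0.5],"claw":110},{"linear":[-0.005,0,0],"rot":[0,0,-0.5],"claw":110},{"linear":[-0.005,0,0],"rot":[0,0,0],"claw":110},{"linear":[-0.004,0,0],"rot":[0,0,0],"claw":110},{"linear":[-0.002,0,0],"rot":[0,0,0],"claw":110}]' 20
python3 - <<'E'
from h import *
to(-235,0,6,0)
case2()
E
```

```text
t: 8.93
ee_pos: [522.0, -69.1, 18.8]
orientation: [[-0.189, 0.982, 0.001], [0.982, 0.189, 0.007], [0.006, 0.003, -1.0]]
wrist_force: [-1.3, 1.7, 0.2]
gripper_width: 51.9
t 8.93 stand [-225.9 -1.7] zp 6.8 yaw -0.43 | todo lin mm [9.1 1.7 0.9] rot [ 0.15 -0.36 -0.43] | F [-1.3  1.7  0.2] w 51.9
case front x@y0 -117.2 slope->yaw -4.8 deg | -y edge yaw -0.6, +y edge yaw 52.2 ; at x=-137: y -40.6 .. 39.4
```

```bash
python3 -m crank '[{"linear":[-0.005,0,0],"rot":[0,0,-0.2],"claw":110},{"linear":[-0.005,0,0],"rot":[0,0,-0.2],"claw":110},{"linear":[-0.005,0,0],"rot":[0,0,0],"claw":110},{"linear":[-0.002,0,0],"rot":[0,0,0],"claw":110}]' 20
python3 - <<'E'
from h import *
to(-235,0,6,0)
f=case2(); cv2.imwrite('pics/t8.png',cv2.resize(f['image'][110:310,110:360,::-1],None,fx=3,fy=3))
E
```

```text
t: 9.32
ee_pos: [525.2, -87.4, 18.5]
orientation: [[-0.196, 0.981, -0.0], [0.981, 0.196, 0.007], [0.007, 0.001, -1.0]]
wrist_force: [-1.2, 2.6, 2.7]
gripper_width: 51.8
t 9.32 stand [-207.2 -2.2] zp 6.5 yaw -0.04 | todo lin mm [27.7  2.2  0.7] rot [ 0.07 -0.41 -0.04] | F [-1.2  2.6  2.7] w 51.8
case front x@y0 -101.3 slope->yaw -0.1 deg | -y edge yaw 4.1, +y edge yaw 64.7 ; at x=-121: y -40.4 .. 31.7
```

View pics/t8.png

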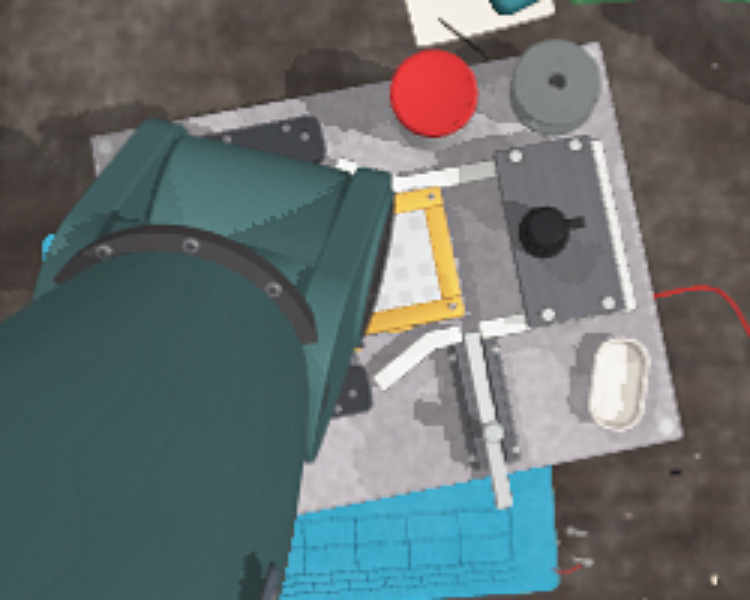

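The case is square (yaw about 0°) with its front edge inside the lane at x≈-101. I push on.

```bash
python3 -m crank '[{"linear":[-0.008,0,0],"rot":[0,0,0],"claw":110},{"linear":[-0.008,0.001,0],"rot":[0,0,0],"claw":110},{"linear":[-0.008,0.001,0],"rot":[0,0,0],"claw":110},{"linear":[-0.008,0,0],"rot":[0,0,0],"claw":110}]' 20
python3 -c "
from h import *
to(-107,0,6,0)"
python3 -m crank '[{"linear":[-0.008,0,0],"rot":[0,0,0],"claw":110},{"linear":[-0.006,0,0],"rot":[0,0,0],"claw":110},{"linear":[-0.006,0,0],"rot":[0,0,0],"claw":110}]' 20
python3 -c "
from h import *
to(-107,0,6,0)
case2()"
```

```text
t: 9.7
ee_pos: [533.6, -120.2, 18.2]
orientation: [[-0.196, 0.981, -0.001], [0.98, 0.196, 0.007], [0.007, 0.001, -1.0]]
wrist_force: [-1.3, 3.3, 2.9]
gripper_width: 52.4
t 9.70 stand [-173.5 -0.4] zp 6.2 yaw 0.00 | todo lin mm [-66.5   0.4  -0.3] rot [ 0.04 -0.42  0.  ] | F [-1.3  3.3  2.9] w 52.4
t: 9.95
ee_pos: [538.1, -142.5, 18.2]
orientation: [[-0.196, 0.981, -0.001], [0.981, 0.196, 0.008], [0.008, 0.001, -1.0]]
wrist_force: [-1.5, 3.9, 2.7]
gripper_width: 52.0
t 9.95 stand [-150.7 -0.4] zp 6.2 yaw -0.05 | todo lin mm [-43.7   0.4  -0.1] rot [ 0.04 -0.44 -0.05] | F [-1.5  3.9  2.7] w 52.0
case front x@y0 -64.9 slope->yaw 4.0 deg | -y edge yaw 5.3, +y edge yaw 3.1 ; at x=-85: y -41.6 .. -29.0
```

```bash
python3 -m crank '[{"linear":[-0.008,0,0],"rot":[0,0.4,0],"claw":110},{"linear":[-0.008,0,0],"rot":[0,0,0],"claw":110},{"linear":[-0.008,0,0],"rot":[0,0,0],"claw":110},{"linear":[-0.004,0,0],"rot":[0,0,0],"claw":110}]' 20
python3 -c "
from h import *
to(-107,0,6,0)
f,X=cloud('wrist'); cv2.imwrite('pics/w9.png',f['image'][:,:,::-1])
f,X=cloud('scene'); cv2.imwrite('pics/s9.png',cv2.resize(f['image'][130:300,90:350,::-1],None,fx=3,fy=3))"
```

```text
t: 10.33
ee_pos: [544.8, -173.1, 18.0]
orientation: [[-0.196, 0.981, -0.0], [0.981, 0.196, 0.013], [0.013, 0.002, -1.0]]
wrist_force: [-0.4, 3.2, 3.1]
gripper_width: 51.9
t 10.33 stand [-119.4 0.2] zp 6.0 yaw -0.05 | todo lin mm [-12.4  -0.2  -0.1] rot [ 0.13 -0.76 -0.05] | F [-0.4  3.2  3.1] w 51.9
```

View pics/w9.png

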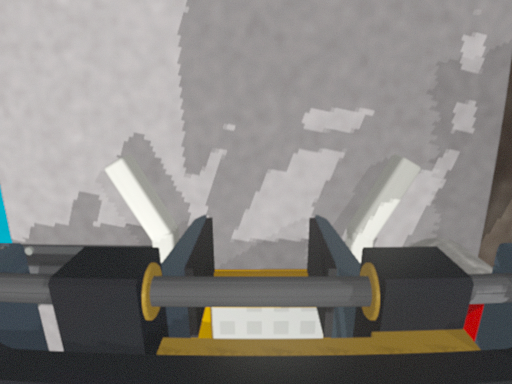

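View pics/s9.png

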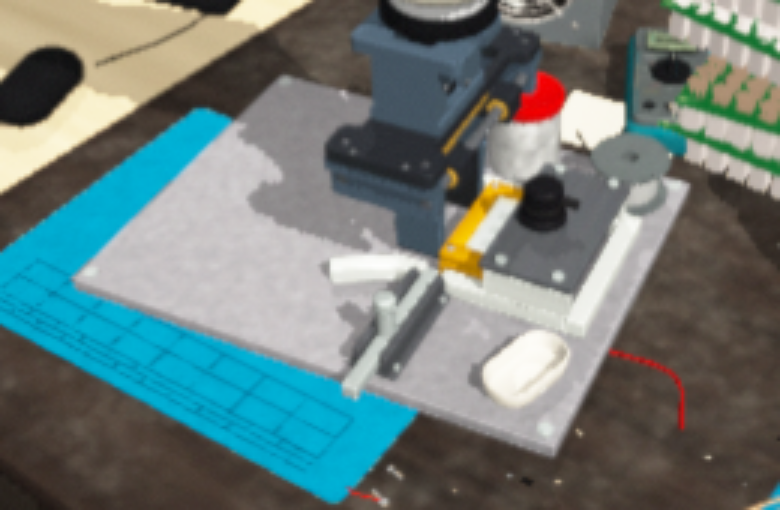

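The case is square in the lane and sliding under the bridge. About 13 mm is left, so I take small steps until contact with the stop.

```bash
python3 -m crank '[{"linear":[-0.005,0,0],"rot":[0,-0.7,0],"claw":110},{"linear":[-0.004,0,0],"rot":[0,0,0],"claw":110},{"linear":[-0.002,0,0],"rot":[0,0,0],"claw":110}]' 20
python3 -m crank '[{"linear":[-0.0015,0,0],"rot":[0,0,0],"claw":110},{"linear":[-0.0015,0,0],"rot":[0,0,0],"claw":110}]' 20
python3 -c "
from h import *
to(-107,0,6,0)"
```

```text
t: 10.68
ee_pos: [547.1, -184.1, 17.8]
orientation: [[-0.196, 0.981, 0.003], [0.981, 0.196, -0.0], [-0.001, 0.003, -1.0]]
wrist_force: [-0.2, 2.7, 2.4]
gripper_width: 51.7
t: 10.85
ee_pos: [547.2, -185.1, 17.8]
orientation: [[-0.195, 0.981, 0.001], [0.981, 0.195, 0.003], [0.003, 0.001, -1.0]]
wrist_force: [0.8, 30.3, 12.4]
gripper_width: 51.8
t 10.85 stand [-107.2 0.2] zp 5.8 yaw -0.11 | todo lin mm [-0.2 -0.2 -0.2] rot [ 0.08 -0.16 -0.11] | F [ 0.8 30.3 12.4] w 51.8
```

Force rose to 30 N at tool x=-107, as expected at the stop. I back off, rise and check.

```bash
python3 -m crank '[{"linear":[0.002,0,0],"rot":[0,0,0],"claw":110},{"linear":[0.01,0,0],"rot":[0,0,0],"claw":110},{"linear":[0.02,0,0],"rot":[0,0,0],"claw":110},{"linear":[0.02,0,-0.02],"rot":[0,0,0],"claw":110},{"linear":[0,0,-0.03],"rot":[0,0,0],"claw":110}]' 20
python3 -m crank '[{"linear":[0.02,0,-0.03],"rot":[0,0,0],"claw":140},{"linear":[0.03,0,-0.03],"rot":[0,0,0],"claw":140},{"linear":[0.03,0,-0.03],"rot":[0,0,0],"claw":140},{"linear":[0.03,0,-0.02],"rot":[0,0,0],"claw":140},{"linear":[0.03,0,0],"rot":[0,0,0],"claw":140}]' 20
python3 - <<'E'
from h import *
to(-98,-120,80,0)
f,X=cloud("top"); cv2.imwrite('pics/t10.png',cv2.resize(f['image'][110:310,110:360,::-1],None,fx=3,fy=3))
z=X[...,2]; S=w2s(X); sx,sy=S[...,0],S[...,1]
for a in range(-36,37,12):
    m=(sx<-63)&(sx>-120)&(abs(sy-a)<5)&(z>27)&(z<40); print(a,"rear x %.1f"%sx[m].min() if m.any() else None)
f,X=cloud("wrist"); cv2.imwrite('pics/w10.png',f['image'][:,:,::-1])
E
```

```text
t: 11.27
ee_pos: [533.8, -130.7, 64.4]
orientation: [[-0.193, 0.981, -0.005], [0.981, 0.193, 0.005], [0.006, -0.004, -1.0]]
wrist_force: [0.3, 0.3, -0.3]
gripper_width: 51.7
t: 11.68
ee_pos: [507.9, 8.2, 182.1]
orientation: [[-0.19, 0.982, 0.002], [0.982, 0.19, 0.003], [0.003, 0.002, -1.0]]
wrist_force: [1.7, 0.2, 0.2]
gripper_width: 41.0
t 11.68 stand [-304.4 -0.4] zp 170.1 yaw -0.36 | todo lin mm [-207.4 -118.5   89.3] rot [ 0.12 -0.15 -0.36] | F [1.7 0.2 0.2] w 41.0
-36 rear x -88.2
-24 rear x -88.2
-12 rear x -88.3
0 rear x -88.2
12 rear x -88.3
24 rear x -88.3
36 rear x -88.3
```

View pics/t10.png

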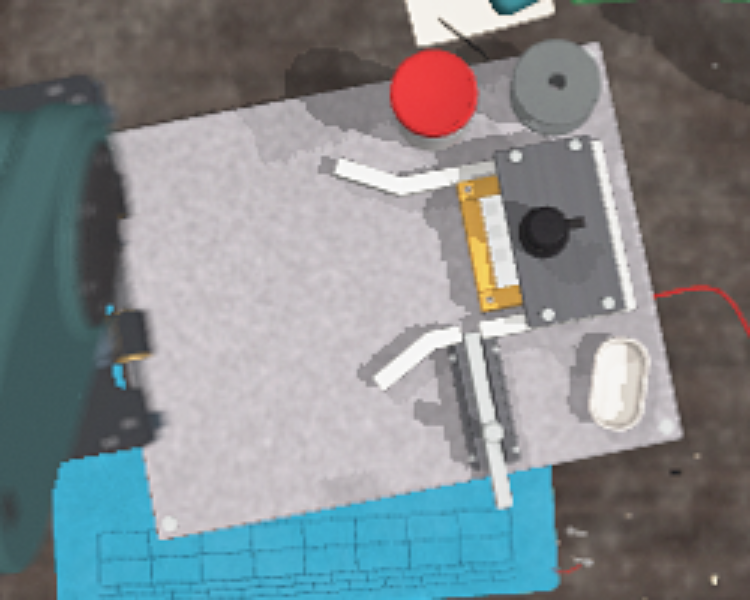

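View pics/w10.png

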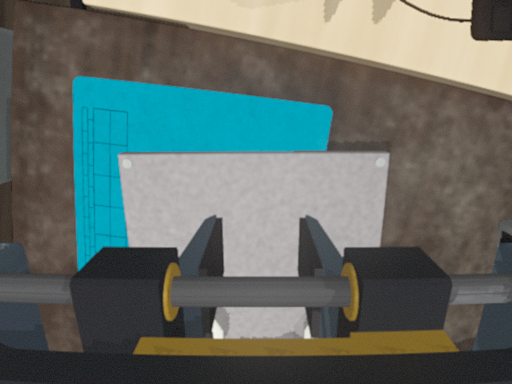

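The case is home: the rear edge is at x=-88.3 across its full width (expected about -88). Next I return to the knob and shut the bolt.

```bash
python3 -m crank '[{"linear":[-0.035,-0.02,0.01],"rot":[0,0,-0.3],"claw":130},{"linear":[-0.035,-0.02,0.01],"rot":[0,0,0],"claw":130},{"linear":[-0.035,-0.02,0.01],"rot":[0,0,0],"claw":130},{"linear":[-0.035,-0.02,0.01],"rot":[0,0,0],"claw":130},{"linear":[-0.033,-0.02,0.01],"rot":[0,0,0],"claw":130}]' 20
python3 -m crank '[{"linear":[-0.027,-0.018,0.01],"rot":[0,0,0],"claw":130},{"linear":[0,0,0],"rot":[0,0,0],"claw":130}]' 20
python3 -c "
from h import *
to(-98.4,-119,65,0)"
```

```text
t: 12.2
ee_pos: [444.6, -178.9, 129.6]
orientation: [[-0.214, 0.977, 0.007], [0.977, 0.214, 0.001], [-0.0, 0.007, -1.0]]
wrist_force: [1.5, -0.3, -0.1]
gripper_width: 44.5
t: 12.37
ee_pos: [429.2, -214.8, 117.1]
orientation: [[-0.211, 0.978, 0.005], [0.978, 0.211, 0.001], [-0.0, 0.005, -1.0]]
wrist_force: [0.5, 0.7, 0.2]
gripper_width: 44.5
t 12.37 stand [-101.3 -121.4] zp 105.1 yaw 0.84 | todo lin mm [-2.9  2.1 40.1] rot [0.3  0.02 0.84] | F [0.5 0.7 0.2] w 44.5
```

```bash
python3 -m crank '[{"linear":[-0.003,0.002,0.02],"rot":[0.3,0,0.8],"claw":130},{"linear":[0,0,0.02],"rot":[0,0,0],"claw":130},{"linear":[0,0,0],"rot":[0,0,0],"claw":130}]' 20
python3 -c "
from h import *
to(-98.4,-119,26,0)"
```

```text
t: 12.62
ee_pos: [430.6, -220.2, 75.5]
orientation: [[-0.191, 0.982, 0.0], [0.982, 0.191, -0.001], [-0.001, 0.0, -1.0]]
wrist_force: [-0.1, 1.2, -0.6]
gripper_width: 45.1
t 12.62 stand [-95.7 -121.1] zp 63.5 yaw -0.31 | todo lin mm [ 2.8  2.1 37.5] rot [ 0.01  0.08 -0.31] | F [-0.1  1.2 -0.6] w 45.1
```

```bash
python3 -m crank '[{"linear":[0.0025,0.002,0.015],"rot":[0,0,0],"claw":130},{"linear":[0,0,0.014],"rot":[0,0,0],"claw":130},{"linear":[0,0,0.006],"rot":[0,0,0],"claw":130},{"linear":[0,0,0],"rot":[0,0,0],"claw":130}]' 20
python3 -c "
from h import *
to(-98.4,-119,26,0)
f,X=cloud('wrist'); cv2.imwrite('pics/w11.png',f['image'][:,:,::-1])"
```

```text
t: 12.95
ee_pos: [432.5, -216.8, 40.5]
orientation: [[-0.192, 0.981, -0.0], [0.981, 0.192, -0.001], [-0.001, -0.001, -1.0]]
wrist_force: [0.2, 0.7, -0.6]
gripper_width: 44.7
t 12.95 stand [-98.6 -118.6] zp 28.5 yaw -0.27 | todo lin mm [-0.2 -0.4  2.5] rot [-0.03  0.08 -0.27] | F [ 0.2  0.7 -0.6] w 44.7
```

View pics/w11.png

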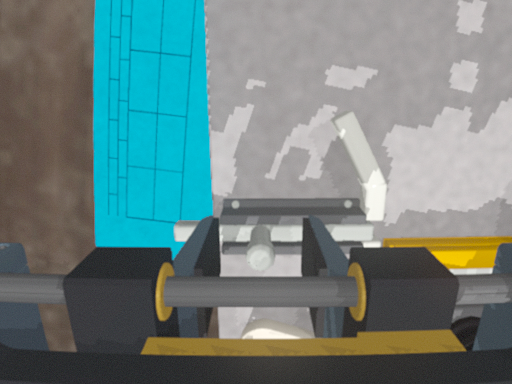

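The knob (260,255) is again centred between the fingers. I close on it and push the bolt shut.

```bash
python3 -m crank '[{"linear":[0,0,0.001],"rot":[0,0,0],"claw":255},{"linear":[0,0,0],"rot":[0,0,0],"claw":255},{"linear":[0,0,0],"rot":[0,0,0],"claw":255},{"linear":[0,0,0],"rot":[0,0,0],"claw":255},{"linear":[0,0,0],"rot":[0,0,0],"claw":255}]' 20
python3 -m crank '[{"linear":[0,0,0],"rot":[0,0,0],"claw":255},{"linear":[0,0,0],"rot":[0,0,0],"claw":255},{"linear":[0,0,0],"rot":[0,0,0],"claw":255}]' 20
python3 -m crank '[{"linear":[0,0.01,0],"rot":[0,0,0],"claw":255},{"linear":[0,0.012,0],"rot":[0,0,0],"claw":255},{"linear":[0,0.01,0],"rot":[0,0,0],"claw":255},{"linear":[0,0.004,0],"rot":[0,0,0],"claw":255}]' 20
python3 -c "
from h import *
to(-98.4,-76,26,0)"
```

```text
t: 13.42
ee_pos: [434.2, -217.4, 43.1]
orientation: [[-0.193, 0.981, 0.003], [0.981, 0.193, -0.004], [-0.004, 0.003, -1.0]]
wrist_force: [-1.8, -0.3, -2.2]
gripper_width: 14.4
t: 13.67
ee_pos: [434.2, -217.3, 43.2]
orientation: [[-0.193, 0.981, 0.004], [0.981, 0.193, -0.004], [-0.004, 0.003, -1.0]]
wrist_force: [1.1, -0.8, -5.4]
gripper_width: 13.6
t: 14.0
ee_pos: [470.7, -210.0, 43.1]
orientation: [[-0.192, 0.981, 0.002], [0.981, 0.192, -0.003], [-0.004, 0.001, -1.0]]
wrist_force: [-1.7, -3.0, -1.2]
gripper_width: 13.3
t 14.00 stand [-97.8 -79.8] zp 31.1 yaw -0.28 | todo lin mm [0.7 3.8 5.1] rot [ 0.06  0.2  -0.28] | F [-1.7 -3.  -1.2] w 13.3
```

```bash
python3 -m crank '[{"linear":[0,0.003,0],"rot":[0,0,0],"claw":255},{"linear":[0,0.002,0],"rot":[0,0,0],"claw":255},{"linear":[0,0.001,0],"rot":[0,0,0],"claw":255}]' 20
python3 -c "
from h import *
to(-98.4,-76,26,0)"
```

```text
t: 14.25
ee_pos: [475.9, -208.6, 42.8]
orientation: [[-0.195, 0.981, -0.004], [0.981, 0.195, -0.003], [-0.002, -0.005, -1.0]]
wrist_force: [-17.9, -14.5, 13.8]
gripper_width: 13.3
t 14.25 stand [-98.1 -74.4] zp 30.8 yaw -0.07 | todo lin mm [ 0.3 -1.6  4.8] rot [-0.27  0.13 -0.06] | F [-17.9 -14.5  13.8] w 13.3
```

The force rose at the end of travel. I release, lift clear and check.

```bash
python3 -m crank '[{"linear":[0,-0.0005,0],"rot":[0,0,0],"claw":150},{"linear":[0,0,0],"rot":[0,0,0],"claw":150},{"linear":[0,0,0],"rot":[0,0,0],"claw":150},{"linear":[0,0,0],"rot":[0,0,0],"claw":150},{"linear":[0,0,-0.02],"rot":[0,0,0],"claw":150}]' 20
python3 -m crank '[{"linear":[0,0,-0.03],"rot":[0,0,0],"claw":150},{"linear":[0.01,0,-0.03],"rot":[0,0,0],"claw":150},{"linear":[0.03,0,-0.03],"rot":[0,0,0],"claw":150},{"linear":[0.04,0,-0.02],"rot":[0,0,0],"claw":150},{"linear":[0.04,0,0],"rot":[0,0,0],"claw":150}]' 20
python3 -m crank '[{"linear":[0.04,0,0],"rot":[0,0,0],"claw":150},{"linear":[0.04,0,0],"rot":[0,0,0],"claw":150},{"linear":[0,0,0],"rot":[0,0,0],"claw":150},{"linear":[0,0,0],"rot":[0,0,0],"claw":150}]' 20
python3 - <<'E'
from h import *
to(-98,-120,80,0)
f,X=cloud("top"); cv2.imwrite('pics/t12.png',cv2.resize(f['image'][110:310,110:360,::-1],None,fx=3,fy=3))
z=X[...,2]; S=w2s(X); sx,sy=S[...,0],S[...,1]
m=(sx>-115)&(sx<-80)&(sy>-150)&(sy<-50)&(z>52)&(z<64); print("knob",S[m].mean(0),m.sum())
m=(sx>-110)&(sx<-90)&(abs(sy)<45)&(z>22)&(z<32); print("bar nose",np.percentile(sy[m],98))
for a in range(-36,37,24):
    m=(sx<-63)&(sx>-92)&(abs(sy-a)<5)&(z>30)&(z<40); print(a,"rear x %.1f z %.1f"%(sx[m].min(),np.median(z[m])))
E
```

```text
t: 14.67
ee_pos: [474.5, -208.0, 60.9]
orientation: [[-0.196, 0.981, -0.007], [0.981, 0.196, -0.002], [-0.0, -0.007, -1.0]]
wrist_force: [-0.6, 0.7, 0.1]
gripper_width: 37.3
t: 15.08
ee_pos: [455.2, -94.1, 176.3]
orientation: [[-0.189, 0.982, -0.002], [0.982, 0.189, -0.002], [-0.001, -0.002, -1.0]]
wrist_force: [1.4, 0.2, 1.2]
gripper_width: 37.6
t: 15.42
ee_pos: [438.9, -6.7, 179.3]
orientation: [[-0.194, 0.981, 0.005], [0.981, 0.194, -0.001], [-0.002, 0.005, -1.0]]
wrist_force: [-0.1, -0.3, -0.5]
gripper_width: 37.3
t 15.42 stand [-303.4 -71.0] zp 167.3 yaw -0.16 | todo lin mm [-205.4  -48.8   87.5] rot [ 0.26  0.12 -0.17] | F [-0.1 -0.3 -0.5] w 37.3
knob [-98.37570237 -75.4448812 ] 47
bar nose -9.104468844193175
-36 rear x -87.8 z 32.1
-12 rear x -88.4 z 31.9
12 rear x -88.0 z 31.9
36 rear x -88.0 z 32.1
```

View pics/t12.png

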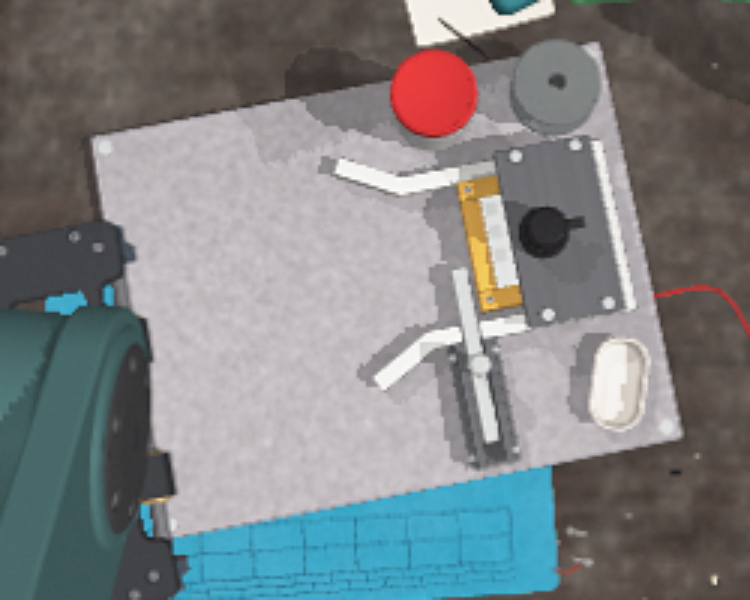

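The view shows the bolt shut (knob y=-75.4, nose -9 at (458,270)) behind the case, whose rear edge is still at x≈-88. The tin, reel and dish are unmoved and the arm is clear, so I hand in.

```bash
python3 -c "
from station import workorder
print(workorder.hand_in())"
```

```text
the job is handed in; nothing more can be done
None
```

I drew the bolt back, pushed the case along the base plate into the lane with two fingers until it was home, then shut the bolt behind it. The job is handed in at about 15.4 s; the hand-in reported no verdict.

**Last checks:**
- **Case:** its rear edge is straight at stand x ≈ -88 mm, so its middle is about 44 mm before the stop. It lies flat on the plate.
- **Bolt:** the knob is at y = -75.4 mm against a nominal -76 mm when shut, so it is fully shut within measuring error.
- **Bystanders:** in the last picture the reel, tin and dish looked where they started. I did not re-measure them.
- **Robot:** the wrist force read about 0 and the arm was clear of everything.

**Off plan:** on the way in, one corner of the case caught the -y lead-in, and the wrist force read 36 N. I eased off, shifted and turned the case square, and it then slid in at about 3–4 N. The push against the stop read about 30 N at the wrist. No check failed or disagreed.

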